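# Open the dry-storage pot whose cap locks either way

### The job

The black quarter-turn cap on the small metal storage pot is locked, and nothing shows whether it loosens clockwise or anticlockwise. Try it by its grip bar to find which way gives, turn it that way until it releases, then lift it off and finish still holding the cap in the gripper, level and steady, about 10 cm straight above the pot. Leave the phone, the screwdriver and the small jar where they lie.

Things in the scene. Friction and masses are not known exactly. Their poses are not given: they have to be found in the camera images.
- pot: Round aluminium pot bolted to the mat (fixed): dark foot 104 mm across, 14 mm thick; body 72 mm across up to 60 mm; then a neck 40 mm across with a locking lug on either side, rim 84 mm above the origin. Origin: centre of its underside, 4 mm above the bench top (the mat is 4 mm thick); z up. Position and yaw vary.
- pot_rim (a point): Centre of the neck's rim, 84 mm above the pot's origin. How the cap locks: one way of turning (it differs from start to start and cannot be seen) meets a hard stop after 9 to 22 degrees; the other way turns freely (under 0.2 N m). The cap comes off once turned that way to 60-95 degrees from the pot's x axis (another stop near 105); before that it lifts only 1 to 2 mm.
- cap: Loose black plastic cap, about 90 g, 70 mm across, skirt and top plate 27 mm high, with a straight aluminium grip bar standing across its top (see cap_bar). Origin: centre of the skirt's lower edge, z up its axis, x along the bar. Seated, the origin is on the pot's axis, 62 mm above the pot's origin. At the start it is locked, its x within 5 degrees of the pot's x.
- cap_bar (a point): Middle of the grip bar, on the cap's axis, 41 mm above the cap's origin. The bar is 52 mm long (cap x), 14 mm wide (cap y) and 28 mm high: from the top plate, 14 mm below this point, to 14 mm above it.
- phone: Bystander: black phone lying flat, 146 x 72 x 8 mm (x, y, z). Origin: centre of its underside.
- driver: Bystander: screwdriver with black handle, 150 mm long, lying along its x. Origin: on its underside near the middle.
- jar: Bystander: small amber glass jar with steel lid, 44 mm across, 42 mm high. Origin: centre of its underside.

How it is judged:
By the outcome, as a careful person would: the job done as asked, in the order asked, and still so for the second after the job is handed in, while the arm keeps its last pose, push and grip.
It also fails if it takes over 58 s, if anything falls off the work surface, if the arm or the gripper's body presses on something with over 40 N, if the wrist force passes 120 N, or if a joint passes its speed limit or range.

### The arm

A 6-joint arm with a two-finger parallel gripper is mounted at the origin on the work surface. World frame = base frame: x ahead of the robot, y to its left, z up, the work surface at z = 0. Lengths are in m, angles in degrees, forces in N, time in s.
With the tool pointing down it reaches from about 0.4 to 0.825 m from the base axis. Payload 7 kg.
Tool frame: the origin (TCP) lies between the finger pads; the fingertips stand 25 mm ahead of it and the grasp point (between the pads) lies 6 mm ahead of it; z points along the fingers, y is the line along which they close (so a half turn about z gives the same grasp; the last joint's range is limited). The gripper opens to 88 mm and grips with 3 to 60 N. Pads are 19 mm wide; open, the fingers measure 130 mm over their backs; the gripper's body (78 mm by 193 mm) begins 47 mm behind the grasp point.
Start: joints at [16.507, 20.546, 0.682, 0, -70.136, -16.507], TCP at [0.675, -0, 0.252] pointing down, gripper open.
Joint ranges: [-176.03, 176.03], [-82.01, 121.73], [-58.28, 71.71], [-173.87, 95.51], [-174.79, -0.11], [-173.66, 173.66]. Speed limits (degrees/s): [136.94, 136.94, 172.46, 180, 180, 180].

### API

Orientations are given as [roll, pitch, yaw] about the fixed x, y, z axes, in that order (R = Rz(yaw) Ry(pitch) Rx(roll)).
In Python, from plant import ctrl, cam gives the robot as it stands (ctrl), with the cameras (cam).
- The arm moves only by the tool move_tool, called after "Call:" by a JSON object that holds its "op" and its "data", one argument or row to a line. Schema: {"type":"object","properties":{"steps":{"type":"array","items":{"type":"array","items":{"type":"array","items":{"type":"number"},"minItems":5,"maxItems":5},"minItems":1,"maxItems":8},"minItems":1,"maxItems":1},"only":{"type":"string"},"quiet":{"type":"boolean"},"lines":{"type":"string"}},"required":["steps"],"additionalProperties":false}. steps is a list that holds a single list of rows (three levels of brackets), with 1 to 8 rows, each of 5 numbers: dx, dy, dz in m, then a turn about the tool's z in degrees, then the finger opening in m; each row is the pose to reach, as a shift and turn from the pose commanded when the call began, along the tool's axes at that moment; what a row does not reach only later rows make up. A row lasts 1/8 s, in which the tool goes at most 0.0625 m and 10.7 degrees, less where a joint would pass 70% of its speed; a pose out of reach is approached as far as the arm can. The fingers move at their own pace and stop on an object; the grip force is fixed at half the most. Time passes only in rows, so rows that do not move let the fingers close. The tool returns the time, the measured TCP pose, the force, the opening and the grip force at its end. only (a regular expression) keeps the lines of the reply that match it, lines (a string "A,B") keeps lines A to B, and quiet returns only ok. Input that does not fit is refused with a message, and nothing moves.
- ctrl.get_obs(): the state, without advancing time (a new reading comes with each control period).
- cam.snapshot(name): name is "scene" or "side" or "wrist"; returns a dict with "frame" (420x560x3 uint8, red, green, blue), "z_map" (420x560 float32, m along the optical axis (not along the pixel's ray), 0 where there is no reading), "fovy" (degrees; the focal length in pixels is half the picture's height over the tangent of half this angle, whatever the lens; pixels are square), "cx", "cy" (the principal point, pixels), "R" (3x3) and "t" (3): a world point X has camera coordinates R X + t; the wrist camera has in their place "T_tool_cam" (4x4, takes a point from camera to tool coordinates, whose origin is the TCP and whose axes are the flange's). Camera axes: x right, y down, z forward; pixel columns grow to the right and rows downward; lengths in m; the calibration is good to about 2 mm. A picture is of the moment at which its call begins: read the wrist's pose just before it.
- ctrl.close_job(): hands the job in; it is judged then, once.
The state is a dict: "clock": time; "joint_pos": joint angles; "qvel": joint speeds; "tau": joint torques, N m; "tool_pos": TCP position; "orientation": TCP orientation; "force": force on the tool from outside, world axes, zero at the start; "moment": the same for the moment, N m; "opening": finger opening in m; "gripper_force": force on a finger pad.
Only numpy, scipy, OpenCV 4.12 (cv2) and the standard library are available. Lean on these libraries where they do the work, as an engineer would, in place of code of your own. Each camera call takes 0.05 s, during which the arm holds its last target. There are 200 camera calls.

## Working session

There is one attempt and no reset: what is moved stays moved. The work goes in short steps, Python scripts to look and compute and a tool call to move; the robot and the scene stay as the last step left them, time stands still between calls to the robot, and variables do not carry over. Pictures are saved under pics/ and viewed, at most 10 in all, crops included, and the job is handed in when it is done.

```bash
ls; mkdir -p pics
```

Run:
```python
from plant import ctrl, cam
import cv2,numpy as np
o=ctrl.get_obs();print(o)
a=[]
for n in["scene","wrist"]:
    s=cam.snapshot(n);np.save(f"pics/{n}0.npy",s,allow_pickle=True)
    cv2.imwrite(f"pics/{n}0.png",s["frame"][...,::-1])
    print(n,{k:v for k,v in s.items() if k not in("frame","z_map")})
```

```text
pics
plant.py
{'clock': 0.0, 'joint_pos': array([ 1.65077882e+01,  2.05928407e+01,  6.33721567e-01, -2.01430997e-02,
       -7.01347869e+01, -1.65062719e+01]), 'qvel': array([ 0.06898442,  0.11358944,  0.00681844, -0.02154687,  0.05963547,
       -0.06192699]), 'tau': array([-8.00930356e-04, -5.82726967e+01,  2.93058443e+01,  6.99745238e+00,
        6.93249181e-03, -2.06530804e-04]), 'tool_pos': array([ 6.74558096e-01, -1.09432504e-05,  2.50606309e-01]), 'orientation': array([ 1.79904584e+02, -8.52796104e-03, -9.00053369e+01]), 'force': array([-0.54324971,  0.90135234,  1.59925577]), 'moment': array([-0.02569448, -0.01237644,  0.01137297]), 'gripper_force': 0.0, 'opening': 0.0875971824408505}
scene {'fovy': 43.78018442669781, 'cx': 285.173643424979, 'cy': 209.35270180870765, 'R': array([[-0.56194509,  0.82717041,  0.00261415],
       [ 0.52289534,  0.35767853, -0.77372252],
       [-0.6409354 , -0.43342265, -0.63351924]]), 't': array([ 0.33335012, -0.23636343,  1.42840591])}
wrist {'fovy': 66.9148161596385, 'cx': 281.60845764985993, 'cy': 210.0838886024776, 'T_tool_cam': array([[-3.51583724e-04, -9.55667380e-01, -2.94448189e-01,
         7.94752576e-02],
       [ 9.99999928e-01, -3.78981369e-04,  3.59874294e-05,
         1.93795028e-05],
       [-1.45982390e-04, -2.94448155e-01,  9.55667444e-01,
        -1.32308607e-01],
       [ 0.00000000e+00,  0.00000000e+00,  0.00000000e+00,
         1.00000000e+00]])}
```

View pics/scene0.png

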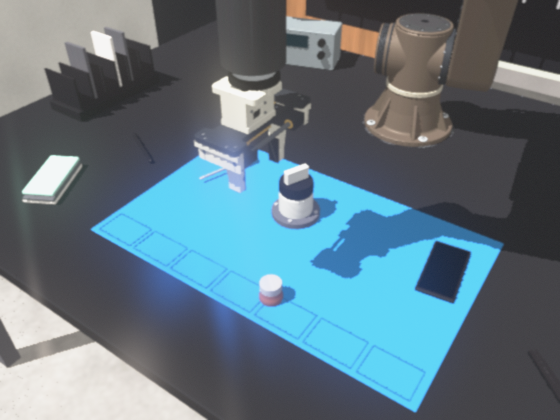

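View pics/wrist0.png

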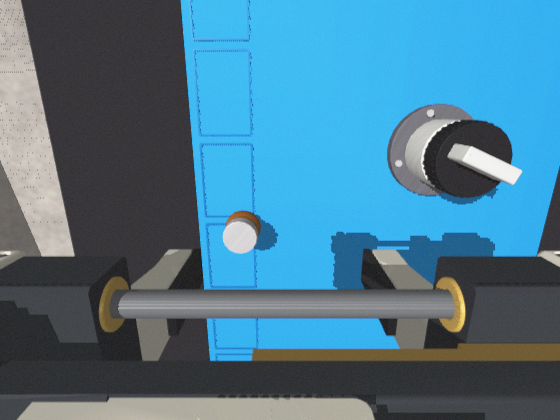

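The scene view shows the pot at about (297,200), with the pale bar at (297,175). In the wrist view the cap is at (468,158) and the bar's top runs from (452,152) to (518,173). Next I measure the bar from depth.

Create h.py:
```python
import numpy as np,cv2
from scipy.spatial.transform import Rotation as Ro
def cloud(s,o=None):
    z=s["z_map"].astype(float);h,w=z.shape;f=h/2/np.tan(np.radians(s["fovy"]/2))
    v,u=np.mgrid[:h,:w];P=np.stack([(u-s["cx"])/f*z,(v-s["cy"])/f*z,z],-1)
    if "R" in s: P=(P-s["t"])@s["R"]
    else:
        T=s["T_tool_cam"];P=P@T[:3,:3].T+T[:3,3]
        P=P@Ro.from_euler("xyz",o["orientation"],degrees=True).as_matrix().T+o["tool_pos"]
    P[z<=0]=np.nan
    return P
def bar(P,lo=.113,hi=.130,near=None):
    m=(P[...,2]>lo)&(P[...,2]<hi)
    if near is not None: m&=np.hypot(P[...,0]-near[0],P[...,1]-near[1])<.05
    q=P[m];r=cv2.minAreaRect((q[:,:2]*1000).astype(np.float32))
    return len(q),r,np.median(q[:,2]),m
```

Run:
```python
from h import *
s0=np.load("pics/scene0.npy",allow_pickle=True).item();w=np.load("pics/wrist0.npy",allow_pickle=True).item()
o=dict(orientation=[179.9046,-.0085,-90.005],tool_pos=[.674558,0,.2506])
Pw=cloud(w,o);Ps=cloud(s0)
print("bar pts w",Pw[158,480],Pw[173,515],"mat",Pw[60,300],"jar",Pw[233,238])
print("s",Ps[175,297],"mat",Ps[250,200],"shaft",Ps[172,213])
c=Pw[158,480]
for P in(Pw,Ps):
    n,r,z,m=bar(P,near=c);print(n,r,z)
    # foot: 10..22mm
    n,r,z,m=bar(P,.085,.100,near=c);q=P[m];print("cap top",n,(cv2.minEnclosingCircle((q[:,:2]*1000).astype(np.float32))),z)
    k=(P[...,2]>.012)&(P[...,2]<.06)&(P[...,0]>.4)
    k=k.astype(np.uint8);N,L,S,C=cv2.connectedComponentsWithStats(k)
    for i in range(1,N):
        if S[i,4]>80:q=P[L==i];print(S[i,:5],q.mean(0).round(3),q.min(0).round(3),q.max(0).round(3))
```

```text
bar pts w [ 0.51040153 -0.04324218  0.11965954] [ 0.47926956 -0.03083208  0.12036267] mat [ 0.65396458 -0.1339271   0.00321386] jar [0.72390956 0.05210909 0.04429002]
s [ 0.50556808 -0.03122734  0.11075271] mat [ 0.70106712 -0.13021027  0.00430061] shaft [ 0.49752268 -0.26763853  0.01910346]
1125 ((499.54534912109375, -36.84986877441406), (14.284971237182617, 52.29135513305664), 66.61532592773438) 0.12000532456723342
cap top 3730 ((499.3246765136719, -36.7494010925293), 36.21415328979492) 0.09217678960216204
[ 389  104   84   92 3274] [ 0.522 -0.044  0.024] [ 0.463 -0.088  0.012] [0.551 0.015 0.06 ]
[ 222  212   39   42 1230] [0.721 0.053 0.039] [0.701 0.036 0.012] [0.743 0.077 0.048]
165 ((501.6167297363281, -35.5356559753418), (15.68592357635498, 52.48039627075195), 66.78954315185547) 0.11990703679099407
cap top 454 ((501.11083984375, -35.571720123291016), 36.24168395996094) 0.09254493266403638
[  50   89   61   30 1033] [ 0.468 -0.773  0.034] [ 0.4   -0.864  0.012] [ 0.504 -0.728  0.06 ]
[  23  156   58   46 1596] [ 0.728 -0.548  0.025] [ 0.639 -0.62   0.012] [ 0.803 -0.486  0.032]
[ 272  195   48   32 1055] [ 0.521 -0.023  0.029] [ 0.453 -0.09   0.012] [0.553 0.017 0.06 ]
[416 241  52  59 820] [0.496 0.287 0.013] [0.419 0.248 0.012] [0.56  0.33  0.017]
[259 275  25  31 616] [0.73  0.062 0.036] [0.703 0.038 0.012] [0.746 0.08  0.049]
```

Call:
{"op": "move_tool", "data": {
  "steps": [
    [[0.01,0.05,0.02,-10,0.088],[0.02,0.1,0.04,-20,0.088],[0.03,0.14,0.06,-30,0.088],[0.036,0.174,0.07,-40,0.088],[0.036,0.174,0.07,-50,0.088],[0.036,0.174,0.07,-60,0.088],[0.036,0.174,0.07,-66.6,0.088],[0.036,0.174,0.07,-66.6,0.088]]
  ]
}}

```text
clock: 1.1
tool_pos: [0.5008, -0.036, 0.1814]
orientation: [180.0, 0.0, -23.5]
force: [-0.2, -0.7, -0.3]
opening: 0.0876
gripper_force: 0.0
```

Run:
```python
from plant import ctrl, cam
from h import *
o=ctrl.get_obs();s=cam.snapshot("wrist");cv2.imwrite("pics/w1.png",s["frame"][...,::-1])
print(o)
P=cloud(s,o);n,r,z,m=bar(P,near=[.5,-.0365]);print(n,r,z)
```

```text
{'clock': 1.1, 'joint_pos': array([ 1.83387113e+01,  7.70809431e+00, -2.64844765e+01, -7.99428912e-03,
       -5.58313130e+01,  4.82127472e+01]), 'qvel': array([ 7.11297650e-02,  1.72143427e-03,  2.17585718e-01, -1.04036036e-01,
        2.63423018e-02, -3.61262755e+00]), 'tau': array([ 2.34730780e-02, -3.70057547e+01,  2.58759445e+01,  6.11300960e+00,
        8.62291432e-02,  1.01208430e+00]), 'tool_pos': array([ 0.50076546, -0.0360314 ,  0.18136886]), 'orientation': array([ 1.79989015e+02,  2.22148591e-02, -2.34530349e+01]), 'force': array([-0.18020188, -0.66988317, -0.27918582]), 'moment': array([-0.11375143,  0.06812327,  0.02784803]), 'gripper_force': 0.0, 'opening': 0.08759142546605032}
1586 ((498.79339599609375, -36.84739685058594), (13.96207332611084, 52.056880950927734), 67.07536315917969) 0.12008577111727217
```

View pics/w1.png

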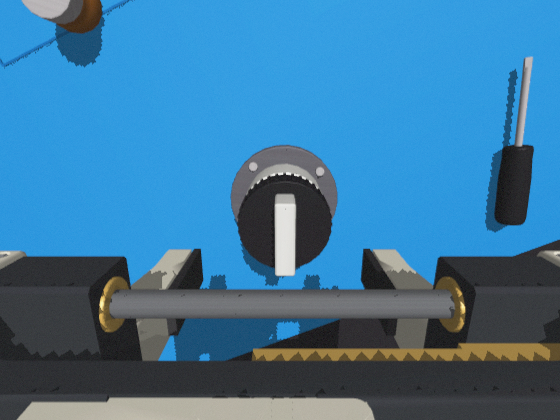

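The bar stands upright at (285,235), between the fingers. The screwdriver at (515,150) is well clear. I go down and close.

Call:
{"op": "move_tool", "data": {
  "steps": [
    [[-0.001,0.001,0.025,0,0.088],[-0.001,0.001,0.045,0,0.06],[-0.001,0.001,0.055,0,0.04],[-0.001,0.001,0.059,0,0.03],[-0.001,0.001,0.059,0,0.0],[-0.001,0.001,0.059,0,0.0],[-0.001,0.001,0.059,0,0.0],[-0.001,0.001,0.059,0,0.0]]
  ]
}}

```text
clock: 2.15
tool_pos: [0.4998, -0.0365, 0.1229]
orientation: [-180.0, -0.0, -23.4]
force: [-0.1, 0.1, -0.3]
opening: 0.0234
gripper_force: 0.0
```

```bash
python3 -c "
from plant import ctrl, cam;o=ctrl.get_obs();print(o['moment'],o['opening'],o['gripper_force'])"
```

```text
[-0.07100516  0.07690994 -0.02252915] 0.023440283659379293 0.0
```

Call:
{"op": "move_tool", "data": {
  "steps": [
    [[0,0,0,0,0],[0,0,0,0,0],[0,0,0,0,0],[0,0,0,0,0]]
  ]
}}

```text
clock: 2.65
tool_pos: [0.4997, -0.0366, 0.1227]
orientation: [180.0, -0.0, -23.4]
force: [-2.1, -0.5, 3.8]
opening: 0.0137
gripper_force: 30.0
```

```bash
python3 -c "
from plant import ctrl, cam;o=ctrl.get_obs();print(o['moment'],o['opening'],o['gripper_force'])"
```

```text
[-0.13877605  0.48382839  0.01699801] 0.013697614741218736 30.000742077827454
```

Gripped, with the opening at 13.7 mm. Now I try one way gently.

```bash
cat > m.sh <<'E'
python3 -c "
from plant import ctrl, cam;o=ctrl.get_obs();print('M',o['moment'].round(3),'F',o['force'].round(1),o['orientation'].round(2))"
E
```

Call:
{"op": "move_tool", "data": {
  "steps": [
    [[0,0,0,2,0],[0,0,0,4,0],[0,0,0,6,0],[0,0,0,8,0],[0,0,0,8,0]]
  ]
}}

```text
clock: 3.28
tool_pos: [0.4999, -0.0365, 0.1227]
orientation: [-180.0, -0.0, -31.4]
force: [-0.7, 0.2, 2.9]
opening: 0.0137
gripper_force: 30.0
```

```bash
sh m.sh
```

```text
M [-0.072 -0.088 -0.004] F [-0.7  0.2  2.9] [-1.7998e+02 -2.0000e-02 -3.1440e+01]
```

Call:
{"op": "move_tool", "data": {
  "steps": [
    [[0,0,0,1,0],[0,0,0,2,0],[0,0,0,3,0],[0,0,0,4,0],[0,0,0,4,0]]
  ]
}}

```text
clock: 3.9
tool_pos: [0.4998, -0.0365, 0.1227]
orientation: [-180.0, -0.0, -35.4]
force: [0.5, 0.5, 4.8]
opening: 0.0136
gripper_force: 30.0
```

```bash
sh m.sh
```

```text
M [-0.093  0.004 -0.04 ] F [0.5 0.5 4.8] [-1.7999e+02 -1.0000e-02 -3.5440e+01]
```

Call:
{"op": "move_tool", "data": {
  "steps": [
    [[0,0,0,1,0],[0,0,0,2,0],[0,0,0,3,0],[0,0,0,4,0],[0,0,0,4,0]]
  ]
}}

```text
clock: 4.53
tool_pos: [0.4998, -0.0365, 0.1227]
orientation: [-180.0, -0.0, -39.4]
force: [1.5, -0.6, 6.0]
opening: 0.0138
gripper_force: 30.0
```

```bash
sh m.sh
```

```text
M [-0.07  -0.048 -0.046] F [ 1.5 -0.6  6. ] [-1.7999e+02 -1.0000e-02 -3.9450e+01]
```

Call:
{"op": "move_tool", "data": {
  "steps": [
    [[0,0,0,1,0],[0,0,0,2,0],[0,0,0,3,0],[0,0,0,4,0],[0,0,0,4,0]]
  ]
}}

```text
clock: 5.15
tool_pos: [0.4997, -0.0366, 0.1227]
orientation: [-180.0, -0.0, -43.4]
force: [0.5, -0.3, 5.4]
opening: 0.0137
gripper_force: 30.0
```

```bash
sh m.sh
```

```text
M [-0.115  0.038  0.007] F [ 0.5 -0.3  5.4] [-1.7999e+02 -1.0000e-02 -4.3450e+01]
```

Call:
{"op": "move_tool", "data": {
  "steps": [
    [[0,0,0,1,0],[0,0,0,2,0],[0,0,0,3,0],[0,0,0,4,0],[0,0,0,4,0]]
  ]
}}

```text
clock: 5.78
tool_pos: [0.4997, -0.0366, 0.1227]
orientation: [-180.0, -0.0, -47.4]
force: [0.6, -0.9, 6.3]
opening: 0.0138
gripper_force: 30.0
```

```bash
sh m.sh
```

```text
M [-0.059  0.013  0.009] F [ 0.6 -0.9  6.3] [-1.7999e+02 -1.0000e-02 -4.7450e+01]
```

No torque after 24°, so clockwise from above (tool +) seems free. I keep turning, still checking.

Call:
{"op": "move_tool", "data": {
  "steps": [
    [[0,0,0,2,0],[0,0,0,4,0],[0,0,0,6,0],[0,0,0,8,0],[0,0,0,8,0]]
  ]
}}

```text
clock: 6.4
tool_pos: [0.4998, -0.0366, 0.1227]
orientation: [-180.0, -0.0, -55.5]
force: [0.4, 0.2, 4.2]
opening: 0.0139
gripper_force: 30.0
```

```bash
sh m.sh
```

```text
M [-0.084 -0.029 -0.086] F [0.4 0.2 4.2] [-1.7999e+02 -1.0000e-02 -5.5460e+01]
```

Call:
{"op": "move_tool", "data": {
  "steps": [
    [[0,0,0,4,0],[0,0,0,8,0],[0,0,0,12,0],[0,0,0,16,0],[0,0,0,20,0],[0,0,0,23,0],[0,0,0,23,0]]
  ]
}}

```text
clock: 7.28
tool_pos: [0.4997, -0.0365, 0.1227]
orientation: [-180.0, -0.0, -78.5]
force: [-0.4, -0.5, 5.2]
opening: 0.0138
gripper_force: 30.0
```

```bash
sh m.sh
```

```text
M [-0.042  0.015 -0.027] F [-0.4 -0.5  5.2] [-179.99   -0.    -78.48]
```

Call:
{"op": "move_tool", "data": {
  "steps": [
    [[0,0,0,4,0],[0,0,0,8,0],[0,0,0,12,0],[0,0,0,16,0],[0,0,0,20,0],[0,0,0,23,0],[0,0,0,23,0]]
  ]
}}

```text
clock: 8.15
tool_pos: [0.4997, -0.0367, 0.1227]
orientation: [-180.0, -0.0, -101.5]
force: [-0.4, -0.9, 6.0]
opening: 0.014
gripper_force: 30.0
```

```bash
sh m.sh
```

Run:
```python
from plant import ctrl, cam
from h import *
o=ctrl.get_obs();s=cam.snapshot("wrist");cv2.imwrite("pics/w2.png",s["frame"][...,::-1])
```

```text
M [-0.3    0.023 -0.054] F [-0.4 -0.9  6. ] [-1.7999e+02 -1.0000e-02 -1.0147e+02]
```

View pics/w2.png

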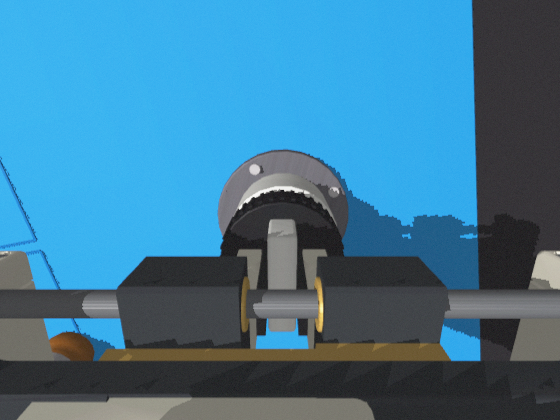

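The bar at (283,275) stays square in the fingers, and the foot bolts at (255,170) and (333,192) show the cap has turned about 78° relative to the pot. I lift gently.

Call:
{"op": "move_tool", "data": {
  "steps": [
    [[0,0,-0.001,0,0],[0,0,-0.002,0,0],[0,0,-0.003,0,0],[0,0,-0.004,0,0],[0,0,-0.005,0,0],[0,0,-0.005,0,0]]
  ]
}}

```text
clock: 8.95
tool_pos: [0.4995, -0.0366, 0.1276]
orientation: [180.0, -0.0, -101.4]
force: [0.0, -1.6, -0.1]
opening: 0.0137
gripper_force: 30.0
```

```bash
sh m.sh
```

```text
M [-0.26   0.151  0.009] F [ 0.  -1.6 -0.1] [ 1.7999e+02 -1.0000e-02 -1.0140e+02]
```

Call:
{"op": "move_tool", "data": {
  "steps": [
    [[0,0,-0.008,0,0],[0,0,-0.02,0,0],[0,0,-0.035,0,0],[0,0,-0.05,0,0],[0,0,-0.065,0,0],[0,0,-0.08,0,0],[0,0,-0.095,0,0],[0,0,-0.107,0,0]]
  ]
}}

```text
clock: 9.95
tool_pos: [0.4998, -0.0365, 0.2357]
orientation: [-180.0, 0.0, -101.4]
force: [-0.7, -0.4, -1.1]
opening: 0.0139
gripper_force: 30.0
```

```bash
sh m.sh
```

```text
M [-0.017 -0.062 -0.031] F [-0.7 -0.4 -1.1] [-1.7997e+02  1.0000e-02 -1.0140e+02]
```

Call:
{"op": "move_tool", "data": {
  "steps": [
    [[0,0,-0.005,0,0],[0,0,-0.009,0,0],[0,0,-0.009,0,0],[0,0,-0.009,0,0],[0,0,-0.009,0,0],[0,0,-0.009,0,0]]
  ]
}}

```text
clock: 10.7
tool_pos: [0.4996, -0.0365, 0.2434]
orientation: [180.0, -0.0, -101.4]
force: [0.0, 0.8, -1.1]
opening: 0.0138
gripper_force: 30.0
```

```bash
sh m.sh
```

Run:
```python
from plant import ctrl, cam
from h import *
s=cam.snapshot("scene");cv2.imwrite("pics/s3.png",cv2.resize(s["frame"][80:300,180:460,::-1],None,fx=2.5,fy=2.5))
P=cloud(s)
g=cv2.cvtColor(s["frame"],cv2.COLOR_RGB2GRAY)
m=(np.hypot(P[...,0]-.5,P[...,1]+.0365)<.045)&(P[...,2]>.04)&(P[...,2]<.24)
z=P[...,2][m];print(np.histogram(z,bins=np.arange(.04,.25,.01)))
k=m&(P[...,2]>.15)&(P[...,2]<.215);print("cap low",np.nanmin(P[...,2][k]),P[k].mean(0))
s=cam.snapshot("side");cv2.imwrite("pics/side3.png",s["frame"][...,::-1])
```

```text
M [ 0.014 -0.051 -0.003] F [ 0.   0.8 -1.1] [ 1.7999e+02 -1.0000e-02 -1.0140e+02]
(array([124, 136, 366, 104, 256,   7,   0,   0,   0,   0,   0,   0,   0,
         0,  44, 169, 189, 348, 108, 142]), array([0.04, 0.05, 0.06, 0.07, 0.08, 0.09, 0.1 , 0.11, 0.12, 0.13, 0.14,
       0.15, 0.16, 0.17, 0.18, 0.19, 0.2 , 0.21, 0.22, 0.23, 0.24]))
cap low 0.1861998833483054 [ 0.51895618 -0.0241769   0.20516315]
```

View pics/s3.png

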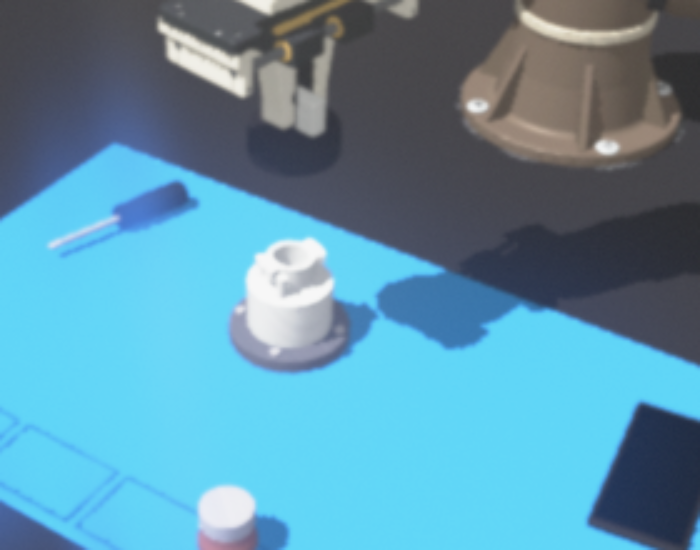

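View pics/side3.png

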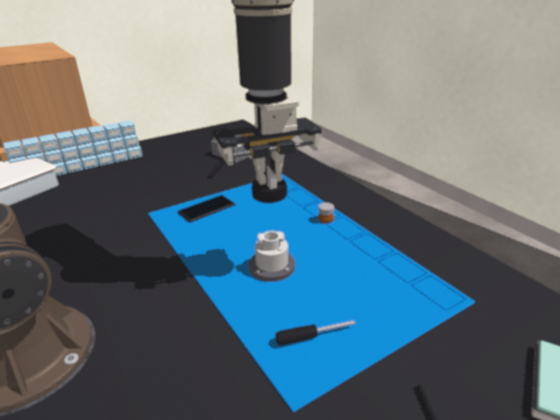

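The crop shows the open pot at (290,290) with the cap held at (293,150). The side view agrees: cap level at (268,188) above the pot at (271,253). The screwdriver, jar and phone look undisturbed. The cap's lower edge is at about 0.187 m and the rim at 0.088 m, so the gap is about 0.10 m. I hand the job in.

```bash
python3 -c "
from plant import ctrl, cam
print(ctrl.close_job())"
```

```text
the job is handed in; nothing more can be done
None
```

The cap loosened clockwise (seen from above); I turned it about 78°, lifted it off, and handed the job in with the gripper holding it level about 10 cm straight above the pot; I never touched the phone, screwdriver or jar.

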